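# Wedge up a drawer front and hold it

## Task

The white drawer front stands in the wooden fitting stand, resting on its two base blocks. Take the big wedge by its thick tail, slide it flat along the table, nose first, straight into the slot under the middle of the front, and push until the front has just lifted off the blocks, by about 4 mm (3 to 6 is fine), carried by the wedge alone. Finish like that, still holding the wedge in place; leave the short wedge, the sanding block and the tin where they are.

Things in the scene. Friction and masses are not known exactly. Their poses are not given: they have to be found in the camera images.
- stand: Wooden fitting stand, fixed, 316 mm wide, 86 mm high. Origin: on the table under the middle of the front's near face. x points into the slot (way to push), y left, z up. Base blocks 20 mm high (x -12 to 46 mm) leave a slot 100 mm wide on the table, open at both ends. Posts at y 129 to 158 mm either side, x -10 to 46; a rail behind the front, underside 51 mm up.
- drawer_front (a joint): Height of the white drawer front above its base blocks, in m: 0 = resting on the blocks, 0.045 = upper stop. It slides freely straight up and down in the grooves of the posts (weight 4 to 8 N, little friction) and falls back when not carried.
- front_edge (a point): Middle of the near lower edge of the white drawer front (a plain panel 270 mm wide, 60 mm high, 18 mm thick); 20 mm above the table when the front rests on the blocks, and rising with it. It is this edge that rides up the wedge.
- wedge: The big wooden wedge, loose, lying flat, 165 x 36 mm, 0.1 to 0.16 kg. Origin: middle of its underside; x points to the nose, z up. Nose (x = 82.5 mm) 12 mm thick; the top rises evenly, 1 in 6, to 28 mm at x = -13.5 mm; from there to the tail end (x = -82.5 mm) a level block 28 mm thick: hold it there across the 36 mm.
- wedge_nose (a point): Middle of the lower edge of the big wedge's nose, 82.5 mm from its origin. With the nose 48 mm past the front's near face the slope meets the front's edge; each further 6 mm lifts it 1 mm: 4 mm lift at 72 mm.
- short_wedge: A shorter, thinner wedge, loose, 110 mm long, 36 mm wide, only 16 mm thick at its tail: too thin for this job, to be left alone. Origin: middle of its underside; x axis points to its nose. It and the big wedge may lie in either place.
- sanding_block: Bystander: cork sanding block 60 x 112 x 32 mm, loose. Origin: middle of its underside.
- printed_tin: Bystander: round tin, 69 mm wide, 89 mm high, loose. Origin: middle of its underside.
Things that resemble listed ones, but are neither listed nor needed, are in the scene too. Leave any turquoise look-alike of the wedge alone.

How it is judged (in metres and radians):
On the way:
1. the wedge lies flat with its nose in the slot under the front, which still rests on its blocks (x of wedge_nose in the frame of stand above 0.01 m and y of wedge_nose in the frame of stand between -0.03 and 0.03 m and angle between the x axis of wedge and the x axis of stand, either way round below 0.25 rad and angle between wedge's own z axis and vertical below 0.08 rad and height (world z) of wedge below 0.006 m and value of joint drawer_front below 0.0015 m), for 0.1 s.
At the end, for the whole second after the job is handed in: The drawer front is still, 2 to 7 mm above its blocks, carried by the big wedge (over 1.5 N) and not touched by the robot; the wedge lies still and flat (0.08 rad, 6 mm) in the slot's middle (30 mm, 0.25 rad), and the fingers hold it (over 1 N) (value of joint drawer_front between 0.002 and 0.007 m and velocity of joint drawer_front below 0.01 m/s and contact force between wedge and drawer_front above 1.5 N and contact force between the fingers and wedge above 1 N and contact force between each of the arm, the fingers and drawer_front below 0.3 N and x of wedge_nose in the frame of stand above 0.01 m and y of wedge_nose in the frame of stand between -0.03 and 0.03 m and angle between the x axis of wedge and the x axis of stand, either way round below 0.25 rad and angle between wedge's own z axis and vertical below 0.08 rad and height (world z) of wedge below 0.006 m and linear speed of wedge below 0.02 m/s); the arm keeps its last pose, push and grip.
It fails at once if a bystander (short wedge, sanding block, tin) is moved by more than 30 mm (distance of any of short_wedge, sanding_block, printed_tin from where it was at the start of the episode above 0.03 m).
It also fails if it takes over 45 s, if anything falls off the work surface, if the arm or the gripper's body presses on something with over 40 N, if the wrist force passes 120 N, or if a joint passes its speed limit or range.

## Robot

A 6-joint arm with a two-finger parallel gripper is mounted at the origin on a cart in front of the work surface, level with it; the furniture and walls round the work are solid. World frame = base frame: x ahead of the robot, y to its left, z up, the work surface at z = 0. Lengths are in m, angles in degrees, forces in N, time in s.
With the tool pointing down it reaches from about 0.4 to 0.825 m from the base axis. Payload 7 kg.
Tool frame: the origin (TCP) lies at the centre of the arm's flange, where the gripper is bolted on; the fingertips stand 178 mm ahead of it and the grasp point (between the pads) lies 159 mm ahead of it (tip_reach is the distance from the TCP to the fingertips, in m); z points along the fingers, y is the line along which they close (so a half turn about z gives the same grasp; the last joint's range is limited). The gripper opens to 88 mm and grips with 3 to 60 N. Pads are 19 mm wide; open, the fingers measure 130 mm over their backs; the gripper's body (78 mm by 193 mm) begins 47 mm behind the grasp point.
Start: joints at [-55.457, 20.546, 0.682, 0, -70.136, -16.507], TCP at [0.209, -0.642, 0.405] pointing down, gripper open.
Joint ranges: [-176.03, 176.03], [-82.01, 121.73], [-58.28, 71.71], [-173.87, 95.51], [-174.79, -0.11], [-173.66, 173.66]. Speed limits (degrees/s): [136.94, 136.94, 172.46, 180, 180, 180].

## Interface

Orientations are given as [roll, pitch, yaw] about the fixed x, y, z axes, in that order (R = Rz(yaw) Ry(pitch) Rx(roll)).
In Python, from plant import * gives the robot as it stands.
- The arm moves only by the shell command python3 -m handwheel 'ROWS'. ROWS is JSON, a list of rows, each a list of 7 numbers: the opening, from -1 (shut) to 1 (fully open), then the shift along the tool's x, y, z as a fraction of full scale, then the turn, a rotation vector about the tool's x, y, z as a fraction of full scale. A call has 1 to 5 rows; each row shifts and turns the commanded pose from where the row before left it, along the tool's axes as they then stand; what a row does not reach is not made up. Full scale, the value 1, is 0.025 m for a shift and 6 degrees for a turn. A row lasts 1/8 s, in which the tool goes at most 62.5 mm and 10.7 degrees, less where a joint would pass 70% of its speed; a pose out of reach is approached as far as the arm can. A call with a number of a shift or a turn outside -1 to 1 is refused whole. A call with a gripper value outside its range is refused whole. The fingers move at their own pace and stop on an object; the grip force is fixed at half the most. Time passes only in rows, so rows that do not move let the fingers close. It gives the time, the measured TCP pose, the force, the opening and the grip force at its end, in the units of the state.
- get_obs(): the state, without advancing time (a new reading comes with each control period).
- snapshot(name): name is "scene" or "side" or "wrist"; returns a dict with "color" (420x560x3 uint8, red, green, blue), "fx", "fy", "cx", "cy" (pixels), "R" (3x3) and "t" (3): a world point X has camera coordinates R X + t; the wrist camera has in their place "tool_from_camera" (4x4, takes a point from camera to tool coordinates, whose origin is the TCP and whose axes are the flange's). Camera axes: x right, y down, z forward; pixel columns grow to the right and rows downward; lengths in m; the calibration is good to about 2 mm. A picture is of the moment at which its call begins: read the wrist's pose just before it. There is no depth.
- close_job(): hands the job in; it is judged then, once.
The state is a dict: "clock": time; "joint_pos": joint angles; "qvel": joint speeds; "tau": joint torques, N m; "tool_pos": TCP position; "orientation": TCP orientation; "force": force on the tool from outside, world axes, zero at the start; "moment": the same for the moment, N m; "opening": finger opening in m; "gripper_force": force on a finger pad.
Only numpy, scipy, OpenCV 4.12 (cv2) and the standard library are available. Lean on these libraries where they do the work, as an engineer would, in place of code of your own. Each camera call takes 0.05 s, during which the arm holds its last target. There are 200 camera calls.

## Working session

There is one attempt and no reset: what is moved stays moved. The work goes in short steps, Python scripts to look and compute and a shell command to move; the robot and the scene stay as the last step left them, time stands still between calls to the robot, and variables do not carry over. Pictures are saved under pics/ and viewed, at most 10 in all, crops included, and the job is handed in when it is done.

```bash
mkdir -p pics; python3 - <<'E'
from plant import *
import cv2,pickle
o=get_obs();print({k:o[k] for k in('clock','tool_pos','orientation','opening','force')})
for n in('scene','side'):
    s=snapshot(n);pickle.dump(s,open(f'pics/{n}0.pkl','wb'));cv2.imwrite(f'pics/{n}0.png',s['color'][:,:,::-1])
E
```

```text
{'clock': 0.0, 'tool_pos': array([ 0.20891519, -0.64165567,  0.40372219]), 'orientation': array([ 1.79906190e+02, -9.34822005e-03, -1.61971217e+02]), 'opening': 0.08764164368412321, 'force': array([0.10068824, 0.30584315, 0.66014476])}
```

View pics/scene0.png

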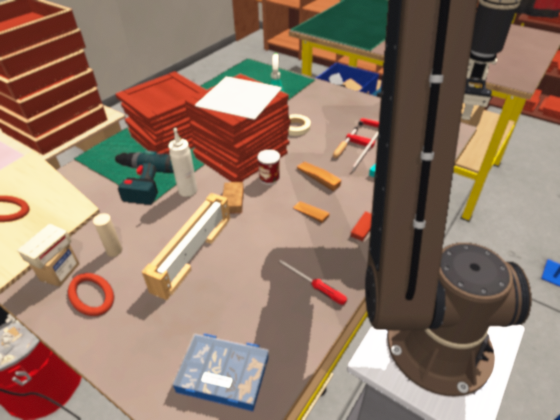

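View pics/side0.png

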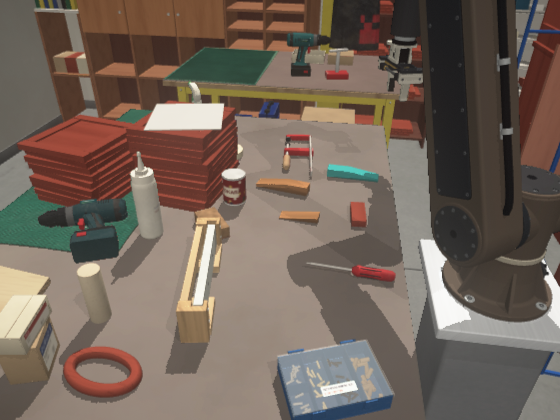

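The stand is at side px (200,275). The big wedge is at side (283,185) and scene (319,176), with the short wedge below it at side (299,216). The tin is at side (234,186). The cork block is near the far post at side (210,222), and the turquoise look-alike is at side (352,173). Next I'll take zoomed crops and cast rays.

```bash
cat > h.py <<'E'
import numpy as np,cv2,pickle
def ray(s,px,z):
    d=s['R'].T@np.array([(px[0]-s['cx'])/s['fx'],(px[1]-s['cy'])/s['fy'],1.]); c=-s['R'].T@s['t']
    return c+d*(z-c[2])/d[2]
def proj(s,X):
    c=s['R']@np.array(X)+s['t'];return c[0]/c[2]*s['fx']+s['cx'],c[1]/c[2]*s['fy']+s['cy']
E
python3 - <<'E'
from h import *
np.set_printoptions(precision=3,suppress=True)
S={n:pickle.load(open(f'pics/{n}0.pkl','rb')) for n in('scene','side')}
for n,s in S.items():
    print(n,'cam',-s['R'].T@s['t'])
    hsv=cv2.cvtColor(s['color'],cv2.COLOR_RGB2HSV)
    m=cv2.inRange(hsv,(8,120,70),(24,255,255))
    for c in cv2.findContours(m,0,2)[0]:
        a=cv2.contourArea(c)
        x,y,w,h=cv2.boundingRect(c)
        if a>80 and 140<x<380 and 140<y<350:
            p=cv2.approxPolyDP(c,2,True)[:,0]
            print(a,cv2.minAreaRect(c)); print(np.c_[p,[ray(s,q,0.)[:2] for q in p]])
a=S['side']['color'][140:350,160:400,::-1];b=S['scene']['color'][140:310,130:390,::-1]
a=cv2.resize(a,None,fx=2.8,fy=2.8,interpolation=2);cv2.imwrite('pics/a.png',a)
cv2.imwrite('pics/b.png',cv2.resize(b,None,fx=3,fy=3,interpolation=2))
E
```

```text
scene cam [-0.005  0.615  0.908]
459.0 ((331.39080810546875, 365.3877868652344), (6.886854648590088, 130.6170654296875), 32.55000305175781)
[[366.    310.      0.179   0.008]
 [345.    338.      0.185   0.104]
 [294.    419.      0.182   0.32 ]
 [297.    419.      0.177   0.316]
 [335.    361.      0.176   0.166]
 [307.    410.      0.17    0.29 ]
 [367.    316.      0.169   0.022]]
303.0 ((325.1538391113281, 360.26922607421875), (3.882901668548584, 143.3900146484375), 33.690067291259766)
[[364.    300.      0.196  -0.015]
 [284.    419.      0.198   0.331]
 [290.    416.      0.192   0.32 ]
 [321.    366.      0.195   0.193]
 [343.    337.      0.19    0.104]]
460.5 ((166.56907653808594, 283.51959228515625), (28.970090866088867, 46.224998474121094), 87.39744567871094)
[[189.    268.      0.627   0.156]
 [173.    288.      0.615   0.227]
 [171.    285.      0.626   0.223]
 [168.    288.      0.625   0.234]
 [166.    286.      0.634   0.233]
 [169.    282.      0.637   0.219]
 [168.    279.      0.646   0.214]
 [164.    279.      0.655   0.22 ]
 [166.    272.      0.667   0.201]
 [161
[... 1350 characters left out ...]
[332.    190.      0.472  -0.333]
 [339.    185.      0.465  -0.367]
 [340.    179.      0.478  -0.395]
 [306.    162.      0.619  -0.41 ]]
side cam [0.387 0.84  0.688]
229.0 ((298.9857482910156, 214.96926879882812), (39.8302001953125, 7.148233413696289), 1.7357046604156494)
[[279.    217.      0.53   -0.2  ]
 [317.    219.      0.424  -0.207]
 [319.    212.      0.421  -0.245]
 [282.    211.      0.526  -0.233]]
387.0 ((282.9355163574219, 183.52871704101562), (51.61758804321289, 10.459099769592285), 6.952957630157471)
[[257.    185.      0.625  -0.372]
 [306.    191.      0.469  -0.359]
 [309.    183.      0.464  -0.412]
 [289.    179.      0.53   -0.428]
 [260.    179.      0.623  -0.412]]
```

View pics/a.png

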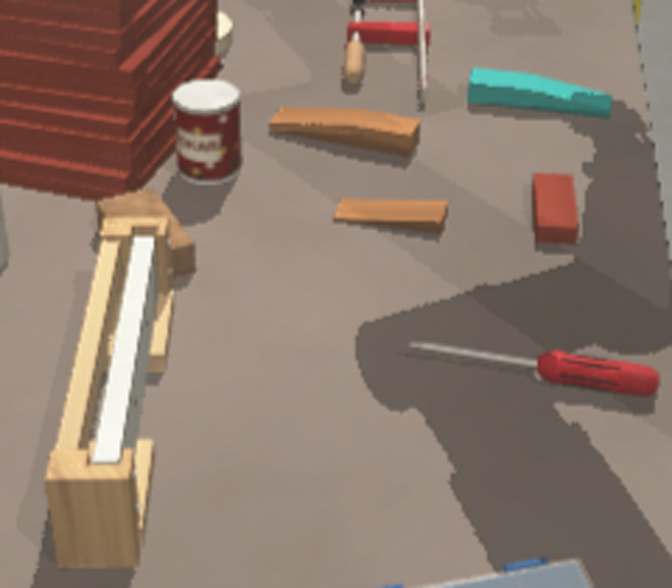

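View pics/b.png

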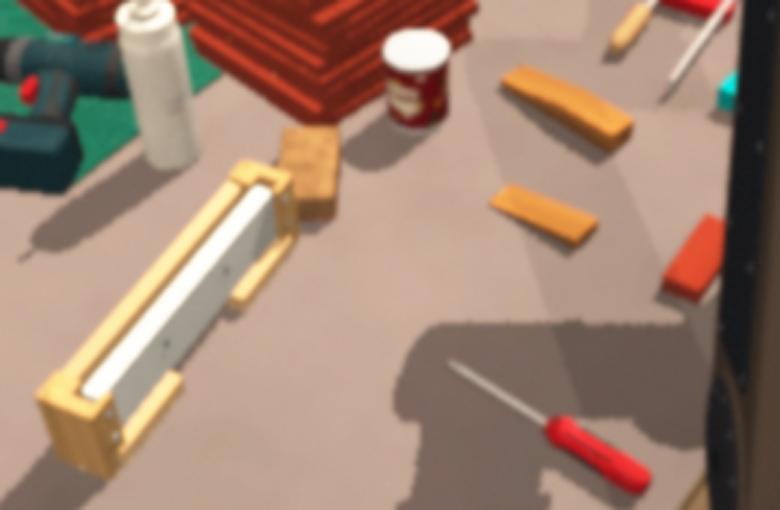

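The crops show the big wedge with its nose to world +x and its thick tail toward the robot. The stand's near face looks toward the robot. I read pixels of the panel's top near edge and the slot-side block corners, and cast them at their heights.

```bash
python3 - <<'E'
from h import *
np.set_printoptions(precision=3,suppress=True)
S={n:pickle.load(open(f'pics/{n}0.pkl','rb')) for n in('scene','side')}
def A(u,v):return (u/2.8+160,v/2.8+140)
def B(u,v):return (u/3+130,v/3+140)
for nm,n,p,z in [('panel top near L','scene',B(103,402),.08),('panel top near R','scene',B(272,195),.08),
 ('panel near L','side',A(119,461),.08),('panel near R','side',A(156,237),.08),
 ('Rblock slot near top','scene',B(237,304),.02),('Rblock bot','side',A(165,371),0),
 ('Lblock slot near top','scene',B(181,378),.02),('Lblk slot top','side',A(152,441),.02),
 ('wtailL bot','scene',B(613,150),0),('wtailL bot','side',A(414,156),0),('wtailL top','side',A(418,134),.028),
 ('nose L bot','side',A(270,130),0),('nose L bot','scene',B(501,88),0),('tail R top','scene',B(632,122),.028),('tail L top','scene',B(610,133),.028)]:
    print(nm,n,ray(S[n],p,z)[:2])
E
```

```text
panel top near L scene [0.607 0.244]
panel top near R scene [ 0.655 -0.018]
panel near L side [0.613 0.244]
panel near R side [ 0.659 -0.022]
Rblock slot near top scene [0.633 0.067]
Rblock bot side [0.635 0.057]
Lblock slot near top scene [0.614 0.16 ]
Lblk slot top side [0.617 0.161]
wtailL bot scene [ 0.466 -0.337]
wtailL bot side [ 0.46  -0.331]
wtailL top side [ 0.457 -0.331]
nose L bot side [ 0.625 -0.362]
nose L bot scene [ 0.623 -0.359]
tail R top scene [ 0.457 -0.358]
tail L top scene [ 0.467 -0.33 ]
```

Checks pass:
- **Stand:** panel length comes out at 268 mm (270 given). The stand origin is about (0.634, 0.112), yaw about 10°.
- **Wedge:** length comes out at 164 mm (165 given). The centre is about (0.540, -0.365), yaw about -9.5°.

First I turn the tool.

```bash
cat >> h.py <<'E'
def go(gx,gy,gz=None,yaw=None):
    "rows-units needed to bring the grasp point to (gx,gy,gz), tool yaw -> yaw (deg)"
    from plant import get_obs
    from scipy.spatial.transform import Rotation as Ro
    o=get_obs();R=Ro.from_euler('xyz',o['orientation'],degrees=True)
    g=np.array(o['tool_pos'])+R.apply([0,0,.159]); d=np.array([gx,gy,g[2] if gz is None else gz])-g
    u=R.inv().apply(d)/.025; dy=0
    if yaw is not None:
        rv=(R.inv()*Ro.from_euler('xyz',[180,0,yaw],degrees=True)).as_rotvec(degrees=True)/6;dy=rv
    print('t',round(o['clock'],2),'grasp',g.round(4),'ori',np.round(o['orientation'],2),'shift rows',u.round(2),'turn rows',np.round(dy,2))
E
python3 -m handwheel '[[1,0,0,0,0,0,0.92],[1,0,0,0,0,0,0.92],[1,0,0,0,0,0,0.92],[1,0,0,0,0,0,0.92],[1,0,0,0,0,0,0.92]]'
python3 -c "
from h import *
go(.48,-.354,.14,170.5)
S=pickle.load(open('pics/scene0.pkl','rb'));print(ray(S,(280,261),0.005),ray(S,(313,280),.01))"
```

```text
clock: 0.72
tool_pos: [0.2089, -0.6417, 0.4041]
orientation: [180.0, -0.0, 170.2]
force: [0.1, 0.0, -0.2]
opening: 0.0879
gripper_force: 0.0
t 0.72 grasp [ 0.2089 -0.6416  0.2451] ori [ 1.7995e+02 -3.0000e-02  1.7025e+02] shift rows [-8.74 13.17  4.21] turn rows [ 0.01 -0.01 -0.04]
[0.43799308 0.00351719 0.005     ] [0.32965815 0.01073372 0.01      ]
```

```bash

python3 -m handwheel '[[1,-0.62,0.94,0,0,0,0],[1,-0.62,0.94,0,0,0,0],[1,-0.62,0.94,0,0,0,0],[1,-0.62,0.94,0,0,0,0],[1,-0.62,0.94,0,0,0,0]]' >/dev/null
python3 -m handwheel '[[1,-0.62,0.94,0.3,0,0,0],[1,-0.62,0.94,0.3,0,0,0],[1,-0.62,0.94,0.3,0,0,0],[1,-0.62,0.94,0.3,0,0,0],[1,-0.62,0.94,0.3,0,0,0]]' >/dev/null
python3 -m handwheel '[[1,-0.62,0.94,0.6,0,0,0],[1,-0.62,0.94,0.6,0,0,0],[1,-0.62,0.94,0.6,0,0,0],[1,-0.62,0.94,0.6,0,0,0],[1,0,0,0,0,0,0]]'
python3 - <<'E'
from h import *
from plant import *
from scipy.spatial.transform import Rotation as Ro
go(.48,-.354,.14,170.5)
o=get_obs();s=snapshot('wrist')
T=np.eye(4);T[:3,:3]=Ro.from_euler('xyz',o['orientation'],degrees=True).as_matrix();T[:3,3]=o['tool_pos']
M=np.linalg.inv(T@s['tool_from_camera']);s['R']=M[:3,:3];s['t']=M[:3,3]
pickle.dump(s,open('pics/w1.pkl','wb'));cv2.imwrite('pics/w1.png',s['color'][:,:,::-1])
hsv=cv2.cvtColor(s['color'],cv2.COLOR_RGB2HSV)
m=cv2.morphologyEx(cv2.inRange(hsv,(8,110,50),(24,255,255)),cv2.MORPH_OPEN,np.ones((3,3)))
for c in cv2.findContours(m,0,2)[0]:
    if cv2.contourArea(c)>800:
        p=cv2.approxPolyDP(c,4,True)[:,0]
        print(cv2.contourArea(c));print(np.c_[p,[ray(s,q,0)[:2] for q in p],[ray(s,q,.028)[:2] for q in p]].round(3))
E
```

```text
clock: 2.6
tool_pos: [0.4782, -0.3521, 0.3055]
orientation: [180.0, -0.2, 170.5]
force: [-0.4, -0.3, 0.1]
opening: 0.0876
gripper_force: 0.0
t 2.6 grasp [ 0.4778 -0.3519  0.1465] ori [ 1.7995e+02 -1.6000e-01  1.7054e+02] shift rows [-0.1  -0.07  0.26] turn rows [ 0.01 -0.03  0.01]
3357.0
[[ 2.45e+02  3.20e+02  5.93e-01 -4.02e-01  5.76e-01 -3.97e-01]
 [ 2.45e+02  3.25e+02  5.99e-01 -4.04e-01  5.81e-01 -3.98e-01]
 [ 5.55e+02  3.25e+02  6.55e-01 -7.20e-02  6.31e-01 -9.80e-02]
 [ 5.59e+02  3.14e+02  6.42e-01 -6.90e-02  6.19e-01 -9.50e-02]
 [ 2.89e+02  3.18e+02  5.99e-01 -3.55e-01  5.81e-01 -3.54e-01]
 [ 2.90e+02  2.92e+02  5.69e-01 -3.50e-01  5.53e-01 -3.49e-01]
 [ 2.56e+02  2.92e+02  5.63e-01 -3.85e-01  5.48e-01 -3.81e-01]
 [ 2.54e+02  3.18e+02  5.93e-01 -3.92e-01  5.75e-01 -3.87e-01]]
2713.5
[[258.    194.      0.46   -0.364   0.455  -0.362]
 [255.    263.      0.53   -0.38    0.519  -0.376]
 [292.    264.      0.538  -0.343   0.525  -0.343]
 [297.    200.      0.472  -0.328   0.466  -0.329]
 [294.    195.      0.467  -0.33    0.461  -0.331]]
4751.0
[[ 4.52e+02  1.20e+02  4.22e-01 -1.78e-01  4.21e-01 -1.94e-01]
 [ 4.04e+02  1.26e+02  4.20e-01 -2.21e-01  4.19e-01 -2.33e-01]
 [ 4.03e+02  2.37e+02  5.27e-01 -2.29e-01  5.16e-01 -2.40e-01]
 [ 4.40e+02  2.32e+02  5.28e-01 -1.92e-01  5.17e-01 -2.06e-01]]
```

View pics/w1.png

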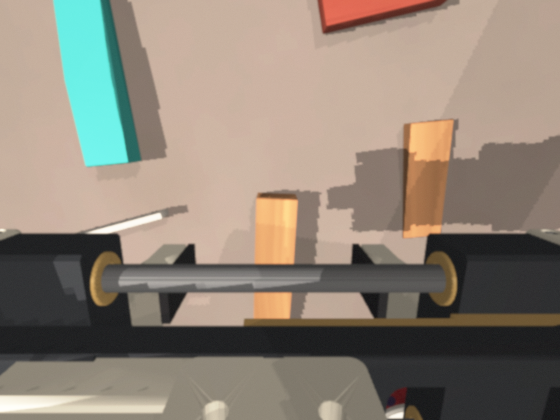

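The wrist view shows the big wedge's tail centred between the open fingers, with its tail top edge at px (258,196)-(297,198). That puts the grasp point at (0.479, -0.349), in agreement with the first measurement. I descend and close.

```bash

python3 -m handwheel '[[1,0,0.1,0.9,0,0,0.2],[1,0,0,1,0,0,0],[1,0,0,1,0,0,0],[1,0,0,1,0,0,0],[1,0,0,0.9,0,0,0]]'
python3 -c "
from h import *
go(.479,-.349,.0225,169.2)"
```

```text
clock: 3.28
tool_pos: [0.4775, -0.3518, 0.1869]
orientation: [-180.0, 0.0, 169.2]
force: [0.0, -0.4, 0.4]
opening: 0.0874
gripper_force: 0.0
t 3.27 grasp [ 0.4776 -0.3518  0.0279] ori [-1.7999e+02  2.0000e-02  1.6919e+02] shift rows [-0.03  0.12  0.21] turn rows [-0.  0. -0.]
```

```bash

python3 -m handwheel '[[1,0,0.1,0.2,0,0,0],[-1,0,0,0,0,0,0],[-1,0,0,0,0,0,0],[-1,0,0,0,0,0,0],[-1,0,0,0,0,0,0]]'
python3 -m handwheel '[[-1,0,0,0,0,0,0],[-1,0,0,0,0,0,0],[-1,0,0,-0.3,0,0,0],[-1,0,0,-0.8,0,0,0],[-1,0,0,-1,0,0,0]]'
python3 -c "
from h import *
go(.462,.082,.08,190)"
```

```text
clock: 3.9
tool_pos: [0.4786, -0.3485, 0.1827]
orientation: [-180.0, 0.1, 169.2]
force: [0.2, 0.9, -0.1]
opening: 0.0532
gripper_force: 0.0
clock: 4.53
tool_pos: [0.4782, -0.3484, 0.2349]
orientation: [180.0, -0.1, 169.2]
force: [0.7, -0.1, -0.5]
opening: 0.0358
gripper_force: 29.8
t 4.53 grasp [ 0.4779 -0.3483  0.0759] ori [ 1.7998e+02 -9.0000e-02  1.6923e+02] shift rows [ 3.84 16.79 -0.15] turn rows [ 0.01 -0.01 -3.46]
```

Held: opening 35.8 mm, 30 N. I back off toward the robot to clear the tin, then carry it across at a height of about 50 mm.

```bash

python3 -m handwheel '[[-1,0.8,0.6,0,0,0,0],[-1,0.6,0.8,0,0,0,0],[-1,0.6,0.8,0,0,0,0],[-1,0.4,0.9,0,0,0,0],[-1,0.4,0.9,0,0,0,0]]' >/dev/null
python3 -m handwheel '[[-1,0.2,0.97,0,0,0,0],[-1,0.2,0.97,0,0,0,0],[-1,0.2,0.97,0,0,0,0],[-1,0.2,0.97,0,0,0,0],[-1,0.2,0.97,0,0,0,0]]'
python3 -c "
from h import *
S=pickle.load(open('pics/scene0.pkl','rb'));print('tin',ray(S,(268,179),0))
go(.462,.082,.08,190)"
```

```text
clock: 5.78
tool_pos: [0.4264, -0.1126, 0.2351]
orientation: [180.0, 0.0, 169.2]
force: [0.1, 0.2, -1.6]
opening: 0.0361
gripper_force: 29.8
tin [ 0.67301732 -0.2626858   0.        ]
t 5.78 grasp [ 0.4264 -0.1126  0.0761] ori [1.7999e+02 2.0000e-02 1.6924e+02] shift rows [ 0.06  7.91 -0.16] turn rows [ 0.    0.   -3.46]
```

```bash

python3 -m handwheel '[[-1,0.2,0.9,0,0,0,-0.87],[-1,0.2,0.9,0,0,0,-0.87],[-1,0.2,0.9,0,0,0,-0.86],[-1,0,0.9,0,0,0,-0.86],[-1,0,0,0,0,0,0]]'
python3 -c "
from h import *
go(.462,.082,.08,190)"
```

```text
clock: 6.4
tool_pos: [0.4162, -0.0216, 0.2352]
orientation: [180.0, 0.0, -169.9]
force: [-0.3, -1.2, -1.3]
opening: 0.0358
gripper_force: 29.8
t 6.4 grasp [ 0.4163 -0.0215  0.0762] ori [ 1.7999e+02  4.0000e-02 -1.6985e+02] shift rows [-2.53  3.75 -0.15] turn rows [0.   0.01 0.02]
```

```bash

python3 -m handwheel '[[-1,-0.5,0.94,0.3,0,0,0],[-1,-0.5,0.94,0.3,0,0,0],[-1,-0.5,0.94,0.2,0,0,0],[-1,-0.6,0.93,0,0,0,0],[-1,0,0,0,0,0,0]]'
python3 - <<'E'
from h import *
from plant import *
go(.462,.082,.0237,190)
for n,(u,v,w,h) in {'side':(150,180,180,170),'scene':(130,150,220,170)}.items():
    s=snapshot(n);pickle.dump(s,open(f'pics/{n}1.pkl','wb'))
    cv2.imwrite(f'pics/{n}1.png',cv2.resize(s['color'][v:v+h,u:u+w,::-1],None,fx=3,fy=3,interpolation=2))
E
```

```text
clock: 7.02
tool_pos: [0.453, 0.0805, 0.215]
orientation: [180.0, 0.1, -169.9]
force: [-0.6, 0.1, -1.4]
opening: 0.0356
gripper_force: 29.8
t 7.03 grasp [0.4532 0.0806 0.056 ] ori [ 1.7999e+02  7.0000e-02 -1.6994e+02] shift rows [-0.36 -0.01  1.29] turn rows [0.   0.01 0.01]
```

View pics/side1.png

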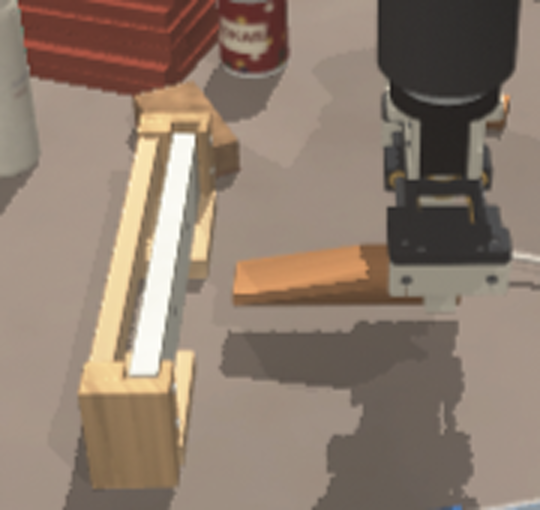

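View pics/scene1.png

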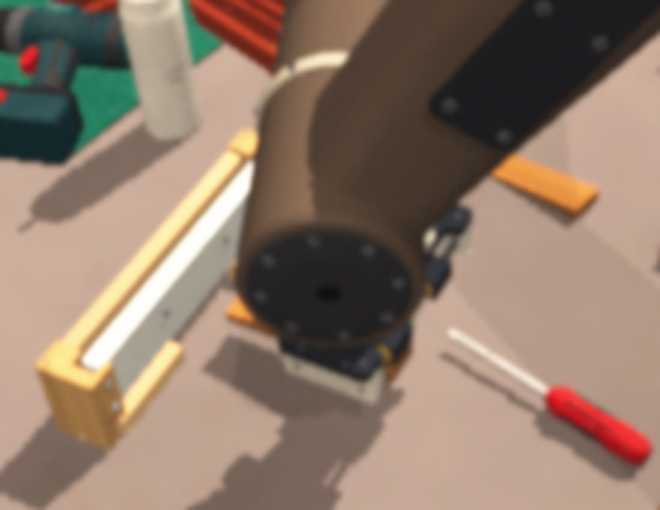

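The side view shows the wedge level in the fingers, its nose (lower left corner at full px (228,281)) pointing at the slot. I check the nose position and lower it.

```bash
python3 -c "
from h import *
S=pickle.load(open('pics/side1.pkl','rb'));print('expect .592 .1235; seen',ray(S,(228,280.7),.0323),'far corner',ray(S,(150+235/3,180+264/3),.0443))"
python3 -m handwheel '[[-1,0,0,0.5,0,0,0],[-1,0,0,0.5,0,0,0],[-1,0,0,0.2,0,0,0],[-1,0,0,0.08,0,0,0],[-1,0,0,0,0,0,0]]'
python3 -c "
from h import *
go(.634-.1845*.985,.112-.1845*.174,.0237,190)"
```

```text
expect .592 .1235; seen [0.59680974 0.1178235  0.0323    ] far corner [0.60232658 0.08971527 0.0443    ]
clock: 7.75
tool_pos: [0.4517, 0.0788, 0.1826]
orientation: [-180.0, -0.0, -170.0]
force: [-0.4, -0.6, -0.9]
opening: 0.0357
gripper_force: 29.8
t 7.75 grasp [0.4517 0.0788 0.0236] ori [-1.8000e+02 -1.0000e-02 -1.7001e+02] shift rows [-0.03  0.04 -0.  ] turn rows [-0. -0. -0.]
```

```bash

python3 -m handwheel '[[-1,-0.6,0,0,0,0,0],[-1,-0.6,0,0,0,0,0],[-1,-0.6,0,0,0,0,0],[-1,-0.5,0,0,0,0,0],[-1,0,0,0,0,0,0]]'
python3 -m handwheel '[[-1,-0.4,0,0,0,0,0],[-1,-0.4,0,0,0,0,0],[-1,-0.4,0,0,0,0,0],[-1,-0.3,0,0,0,0,0],[-1,0,0,0,0,0,0]]'
python3 - <<'E'
from h import *
from plant import *
go(.634-.0725*.985,.112-.0725*.174,.0237,190)
s=snapshot('side');pickle.dump(s,open('pics/side2.pkl','wb'))
cv2.imwrite('pics/side2.png',cv2.resize(s['color'][200:350,160:300,::-1],None,fx=4,fy=4,interpolation=2))
E
```

```text
clock: 8.38
tool_pos: [0.5092, 0.089, 0.1824]
orientation: [-180.0, 0.0, -170.0]
force: [0.4, 0.2, -0.3]
opening: 0.036
gripper_force: 29.8
clock: 9.0
tool_pos: [0.5431, 0.0942, 0.1821]
orientation: [-179.9, -0.4, -170.1]
force: [-11.3, -1.0, 9.7]
opening: 0.036
gripper_force: 30.0
t 9.0 grasp [0.542  0.0937 0.0231] ori [-179.9    -0.41 -170.08] shift rows [-0.85  0.08 -0.03] turn rows [-0.02 -0.07 -0.01]
```

View pics/side2.png

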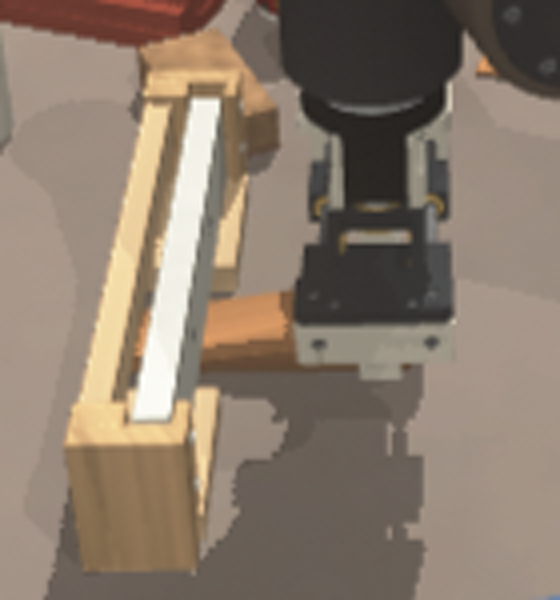

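The side view shows the wedge nose under the middle of the panel and out past its far side, at crop (145,340). Contact has begun, with a 11 N push. I push on gently.

```bash

python3 -m handwheel '[[-1,-0.2,0,0,0,0,0],[-1,-0.2,0,0,0,0,0],[-1,-0.2,0,0,0,0,0],[-1,-0.12,0,0,0,0,0],[-1,0,0,0,0,0,0]]'
cat >> h.py <<'E'
def lift(ref,s):
    "height of panel by optical shift of the panel's white top face vs the rest picture, mm"
    f=lambda q:cv2.cvtColor(q['color'],cv2.COLOR_RGB2GRAY).astype(np.float32)
    a,b=f(ref),f(s);out=[]
    O=np.array([.634,.112,.08]);ey=np.array([-.174,.985,0]);ex=np.array([.985,.174,0])
    prof=lambda im,s0,t,h:None
    for t in (-.09,-.05,.05,.08,.1,.12):
        e=[];
        for im in(a,b):
            P=np.array([proj(ref,O+ey*t+ex*d) for d in np.linspace(-.004,.030,69)],np.float32)
            g=cv2.remap(im,P[:,:1],P[:,1:],1)[:,0];e.append(g)
        out.append(e)
    return out
E
python3 - <<'E'
from h import *
from plant import *
go(.634-.0725*.985,.112-.0725*.174,.0237,190)
r=pickle.load(open('pics/side0.pkl','rb'))
for k in (2,3):
    if k==3:
        s=snapshot('side');pickle.dump(s,open('pics/side3.pkl','wb'))
    else: s=pickle.load(open('pics/side2.pkl','rb'))
    # white top-face mask centroid of matched sections, by row: column of its edges
    def tops(q):
        m=cv2.cvtColor(q['color'],cv2.COLOR_RGB2GRAY).astype(np.float32)
        return m
    a,b=tops(r),tops(s)
    # bottom end of the white top face (left post side): small window registration, away from the arm
    P=proj(r,[.612,.235,.08]);u,v=int(P[0]),int(P[1])
    up=np.array(proj(r,[.612,.235,.09]))-np.array(P)
    T=lambda q:np.where((q['color'].min(2)>185),255,0).astype(np.float32)
    rows=slice(225,305);c=slice(185,222)
    def cols(q):
        g=q['color'][rows,c].min(2).astype(float);w=np.clip((g-140)/80,0,1)
        return (w*np.arange(c.start,c.stop)).sum()/w.sum(),(w*np.arange(rows.start,rows.stop)[:,None]).sum()/w.sum(),w.sum()
    print(k,'px per 10mm',up.round(2),'rest',np.round(cols(r),2),'now',np.round(cols(s),2))
E
```

```text
clock: 9.68
tool_pos: [0.5592, 0.0965, 0.1821]
orientation: [-179.9, -0.6, -170.1]
force: [-18.1, -4.2, 16.2]
opening: 0.0354
gripper_force: 30.0
t 9.68 grasp [0.5576 0.0958 0.0231] ori [-179.85   -0.62 -170.1 ] shift rows [-0.22  0.11 -0.03] turn rows [-0.02 -0.1  -0.02]
2 px per 10mm [-0.41 -3.88] rest [202.42 265.3  811.19] now [202.04 266.06 797.7 ]
3 px per 10mm [-0.41 -3.88] rest [202.42 265.3  811.19] now [202.23 265.38 765.58]
```

```bash
cat > lk.py <<'E'
from h import *
from plant import *
s=snapshot('scene');r=pickle.load(open('pics/scene0.pkl','rb'))
f=lambda q:cv2.cvtColor(q['color'],cv2.COLOR_RGB2GRAY)
p=np.array([[185,253.5],[205,231],[163.3,273.3],[161,289],[148,268],[188,265]],np.float32)[:,None]
n,st,er=cv2.calcOpticalFlowPyrLK(f(r),f(s),p,None,winSize=(9,9),maxLevel=1)
X=np.array([.62,.17,.05]);k=np.array(proj(r,X+[0,0,.01]))-proj(r,X)
print('px/10mm',k.round(2))
for a,b,c,e in zip(p[:,0],n[:,0],st,er):print(a,(b-a).round(2),c,e)
cv2.imwrite('pics/scene3.png',np.vstack([cv2.resize(q['color'][160:310,130:290,::-1],None,fx=2,fy=2,interpolation=2) for q in(r,s)]).reshape(2,300,320,3).transpose(1,0,2,3).reshape(300,640,3))
go(.634-.0725*.985,.112-.0725*.174,.0237,190)
E
python3 -m handwheel '[[-1,0,0,-0.03,0,0,0],[-1,0,0,0,0,0,0]]'; python3 lk.py
```

```text
clock: 9.98
tool_pos: [0.5601, 0.0969, 0.1821]
orientation: [-179.9, -0.5, -170.1]
force: [-10.1, -2.3, 2.7]
opening: 0.036
gripper_force: 30.0
px/10mm [-0.64 -2.55]
[185.  253.5] [-59.41 -24.84] [1] [31.927084]
[205. 231.] [  90.51 -241.34] [0] [4.5639e-41]
[163.3 273.3] [-1.21 -1.71] [1] [16.782022]
[161. 289.] [-0.19 -5.06] [1] [7.576003]
[148. 268.] [-0.59  0.03] [1] [2.1705246]
[188. 265.] [0.01 0.56] [1] [19.383488]
t 10.03 grasp [0.5588 0.0963 0.0231] ori [-179.89   -0.49 -170.11] shift rows [-0.17  0.09 -0.03] turn rows [-0.02 -0.08 -0.02]
```

View pics/scene3.png

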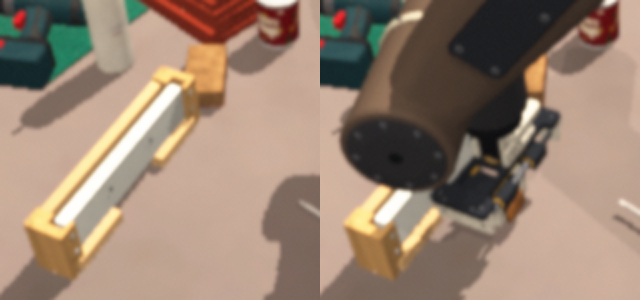

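The arm hides most of the panel in the scene view, so I measure the lift in the side view instead. The panel's white top end by the far post rises there at 0.37 px/mm.

```bash
cat > m.py <<'E'
from h import *
from plant import *
r=pickle.load(open('pics/side0.pkl','rb'));s2=pickle.load(open('pics/side2.pkl','rb'));s=snapshot('side')
def top(q,c):
    g=q['color'][216:236,c].min(1).astype(float);w=np.clip((g-g[:4].min())/(g[-4:].mean()-g[:4].min()),0,1)
    i=np.argmax(w>.5);return 216+i-1+(.5-w[i-1])/(w[i]-w[i-1])
def edge(q,v,side):
    g=q['color'][v,190:230].min(1).astype(float);k=np.argmax(np.convolve(g,np.ones(5),'same'));h=170
    i=k
    while g[i]>h:i+=side
    return 190+i-side*(h-g[i])/(g[i-side]-g[i])
for nm,q in(('rest',r),('push1',s2),('now',s)):
    print(nm,'top rows',[round(top(q,c),2) for c in range(211,215)],'L/R edge',[round(np.mean([edge(q,v,d) for v in range(235,300)]),2) for d in(-1,1)])
X=np.array([.655,-.018,.08]);print('px/10mm',np.array(proj(r,X+[0,0,.01]))-proj(r,X))
X=np.array([.63,.12,.08]);print('mid px/10mm',np.array(proj(r,X+[0,0,.01]))-proj(r,X))
g=s['color'][216:236,208:220].min(2);print(r['color'][216:236,208:220].min(2));print(g)
E
python3 m.py
```

```text
rest top rows [np.float64(224.11), np.float64(224.07), np.float64(223.87), np.float64(216.5)] L/R edge [np.float64(199.35), np.float64(207.91)]
push1 top rows [np.float64(224.27), np.float64(224.23), np.float64(224.07), np.float64(216.5)] L/R edge [np.float64(199.37), np.float64(207.82)]
now top rows [np.float64(223.27), np.float64(223.22), np.float64(217.94), np.float64(216.5)] L/R edge [np.float64(199.1), np.float64(207.53)]
px/10mm [-0.26341758 -3.46358722]
mid px/10mm [-0.32671567 -3.68923017]
[[104 106 107 107 103 100  98  97 100 102 106 109]
 [116 118 119 119 118 117 117 113 113 116 123 120]
 [140 143 145 145 144 145 145 139 137 138 138 127]
 [137 136 138 140 139 139 141 141 135 137 143 125]
 [119 115 112 116 118 116 115 116 120 142 145 113]
 [ 84  84  81  82  84  83  84  86 104 140 134  98]
 [ 85  84  82  83  85  85  84  89 116 138 131  88]
 [ 85  85  81  84  85  85  84  89 112 124 118  78]
 [166 165 163 164 164 163 146  88  88  85  82  73]
 [243 242 242 242 242 241 226  97  80  77  78  84]
 [240 237 237 237 238 238 228  79  79  78  77  91]
 [236 236 237 237 237 238 229  82  7
[... 744 characters left out ...]
 79  82  81  80  87 113 132 124  82]
 [152 150 149 149 149 149 139  92 109 119 112  73]
 [235 231 232 231 231 231 219  98  84  80  77  69]
 [234 232 232 231 231 231 218  86  79  74  72  80]
 [231 231 231 231 231 229 209  90  79  75  72  84]
 [231 231 231 231 231 225 170  85  78  75  72  75]
 [231 231 231 232 231 224 148  87  80  75  72  69]
 [231 231 232 232 232 225 123  88  79  76  73  67]
 [232 232 232 232 232 222 114  87  77  76  73  68]
 [232 232 232 232 232 220 102  89  77  77  74  69]
 [232 232 232 232 231 218 107  90  79  77  74  69]
 [232 232 232 232 228 196 108  89  74  77  74  70]
 [231 231 231 232 224 155 108  90  78  77  74  71]
 [231 231 231 232 224 132 108  90  82  79  73  74]]
```

The lift is now about 2.7 mm, and both edges agree. I push about 7 mm more.

```bash
sed -i '/^g=s/d;s/217.94//' m.py
python3 -m handwheel '[[-1,-0.14,0,-0.01,0,0,0],[-1,-0.14,0,0,0,0,0],[-1,0,0,0,0,0,0],[-1,0,0,0,0,0,0]]'; python3 m.py; python3 -c "
from h import *
go(.634-.0725*.985,.112-.0725*.174,.0237,190)"
```

```text
clock: 10.58
tool_pos: [0.5672, 0.0983, 0.1821]
orientation: [-179.9, -0.5, -170.1]
force: [-9.2, -1.9, 0.2]
opening: 0.0359
gripper_force: 30.0
rest top rows [np.float64(224.11), np.float64(224.07), np.float64(223.87), np.float64(216.5)] L/R edge [np.float64(199.35), np.float64(207.91)]
push1 top rows [np.float64(224.27), np.float64(224.23), np.float64(224.07), np.float64(216.5)] L/R edge [np.float64(199.37), np.float64(207.82)]
now top rows [np.float64(222.83), np.float64(222.77), np.float64(217.46), np.float64(216.5)] L/R edge [np.float64(198.97), np.float64(207.13)]
px/10mm [-0.26341758 -3.46358722]
mid px/10mm [-0.32671567 -3.68923017]
t 10.62 grasp [0.566  0.0978 0.0231] ori [-179.9    -0.47 -170.1 ] shift rows [ 0.12  0.09 -0.02] turn rows [-0.02 -0.08 -0.02]
```

```bash

python3 -m handwheel '[[-1,0,0,0,0,0,0],[-1,0,0,0,0,0,0],[-1,0,0,0,0,0,0]]'; python3 -c "
from plant import *
print(close_job())"
```

```text
clock: 11.0
tool_pos: [0.5672, 0.0983, 0.1821]
orientation: [-179.9, -0.5, -170.1]
force: [-8.4, -2.8, 0.3]
opening: 0.0354
gripper_force: 30.0
the job is handed in; nothing more can be done
None
```

I handed the job in at 11 s: the big wedge is in the slot and still gripped at 30 N, and the drawer front is raised about 4 mm (measured in the side view); the judge returned no verdict.

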